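# Change gear on the shear machine

## Robot

A 7-joint arm with a two-finger parallel gripper is mounted at the origin on the work surface. World frame = base frame: x ahead of the robot, y to its left, z up, the work surface at z = 0. Lengths are in m, angles in rad, forces in N, time in s.
With the tool pointing down it reaches from about 0.4 to 0.85 m from the base axis. Payload 4.5 kg.
Tool frame: the origin (TCP) lies between the finger pads; the fingertips stand 8 mm ahead of it and the grasp point (between the pads) lies 11 mm behind it; x points along the fingers, z is the direction in which the jaws open and shut, and the axes are right-handed (so a half turn about x gives the same grasp; the last joint's range is limited). The gripper opens to 85 mm and grips with 20 to 120 N. Pads are 22 mm wide; open, the fingers measure 114 mm over their backs; the gripper's body (76 mm by 85 mm) begins 54 mm behind the grasp point. The pads swing forward as they close: fully open they stand 13 mm farther back than shut.
Start: joints at [-1.137, 0.689, -0.195, 1.565, 0.157, 0.902, -0.215], TCP at [0.243, 0.576, 0.239] pointing down, gripper open.
Joint ranges: [-3.01, 3.01], [-0.46, 2.08], [-1.47, 1.51], [0.13, 2.56], [-1, 4.14], [0.04, 2.09], [-2.66, 2.66]. Speed limits (rad/s): [2.57, 2.57, 3.14, 3.14, 3.14, 3.14, 3.14].

## Interface

Orientations are given as a unit quaternion [w, x, y, z].
In Python, from workcell import r, optics gives the robot as it stands.
- The arm moves only by the tool jog_arm, never from a script. Its argument "rows" is a list of rows, each a list of 3 entries, a list of its own where there are three numbers: the turn, a rotation vector about the tool's x, y, z in units of 6 degrees (1.0 is 6 degrees), then the shift along the tool's x, y, z in units of 40 mm (1.0 is 40 mm), then the gripper command: -1 is shut, 1 is fully open, values between are in proportion. A call has 1 to 5 rows; each row is the pose to reach, as a shift and turn from the pose measured when the call began, along the tool's axes at that moment; what a row does not reach only later rows make up. A row lasts 1/12 s, in which the tool goes at most 41.7 mm and 7.16 degrees, less where a joint would pass 70% of its speed; a pose out of reach is approached as far as the arm can. A call with a gripper value outside its range is refused whole. The fingers move at their own pace and stop on an object; "force" is the grip in N (left out, the last holds). Time passes only in rows, so rows that repeat a pose let the fingers close. It gives the time, the measured TCP pose, the force and the opening at its end, in the units of the state.
- r.get_state(): the state, without advancing time (a new reading comes with each control period).
- optics.grab_frame(name): name is "scene" or "top" or "wrist"; returns the picture (420x560x3 uint8, red, green, blue); there is no depth.
- optics.camera_info(name): a dict with "fx", "fy", "cx", "cy" (pixels), "extrinsics" (4x4, takes a point from camera to world coordinates); the wrist camera has in their place "mount" (4x4, takes a point from camera to tool coordinates, whose origin is the TCP and whose axes are the tool frame's). Camera axes: x right, y up, looking along -z (the intrinsics and any distortion apply to the point x, -y, -z); pixel columns grow to the right and rows downward; lengths in m; the calibration is good to about 2 mm. A picture is of the moment at which its call begins: read the wrist's pose just before it. camera_info takes no time and is no camera call.
- r.close_job(): hands the job in, once; it reports no verdict.
The state is a dict: "time": time; "joint_positions": joint angles; "dq": joint speeds; "tau": joint torques, N m; "eef_pos": TCP position; "ee_rot": TCP orientation; "ft_force": force on the tool from outside, world axes, zero at the start; "moment": the same for the moment, N m; "width": finger opening in m.
Only numpy, scipy, OpenCV 4.12 (cv2) and the standard library are available. Lean on these libraries where they do the work, as an engineer would, in place of code of your own. Each camera call takes 0.05 s, during which the arm holds its last target.

## Task

The drive of the direct shear machine stands idle with its gear lever left somewhere in the left-hand lane of the H-shaped gate. Change gear: with the fingers, push the lever to neutral, across to the right-hand lane (the side of the shear-box carriage) and fully home into the far slot, the one towards the motor, and leave it there. Only push the lever, gently, never pinch it, and leave the things lying about where they are.

Things in the scene. Friction and masses are not known exactly. Their poses are not given: they have to be found in the camera images.
- machine: direct shear machine, 240 x 730 mm, fixed. Origin on the bench straight under the gate's centre; x away from the operator to the motor, y left, z up: near/far are -x/+x, left/right are +y/-y. Around the origin a grey gear case 220 x 180 mm, top at 133 mm, with a gate turret 106 x 96 mm carrying the steel gate plate 100 x 90 mm, top at 153 mm
- gate_center (a point): centre of the gate plate's top, 153 mm above the bench: middle of the H. Two lanes 14 mm wide run along the machine's x at y = +14.2 mm (left) and -14.2 mm (right), with ends 23 mm from the middle; the neutral lane, 16 mm wide, joins them at x = 0. The tongues between the lanes have round ends, which guide the lever into neutral
- slot_far_right (a point): the named slot: point on the gate plate's top where the lever's rod stands when fully home in it, 18 mm far and 14.2 mm right of the gate's centre
- grip (a point): point on the axis of the lever's round black grip, 160 mm from the pivot along the lever (pivot 62 mm above the bench under the gate's centre: 222 mm high if upright). Grip 29 mm in diameter, from 27 mm above to 38 mm below this point, its lowest 28 mm tapering to 18 mm; under it the bare steel rod, 10 mm in diameter, through the gate
- gear_select (a joint): sideways angle of the lever (rad): positive leans left (machine's +y). 0.137 to 0.183 is the left lane, -0.183 to -0.137 the right lane; the grip point moves about 26 mm to either side. About 3 N at the grip moves it; it stays where it is left, no spring
- gear_shift (a joint): fore-and-aft angle of the lever (rad): positive leans far (machine's +x). 0 is neutral, +0.20 fully home in a far slot, -0.20 in a near slot (end stops); the grip point moves about 32 mm either way. Crosses sideways only in neutral: within 0.03 freely, and up to about 0.05 off the round tongues guide it in. About 4 N at the grip moves it; it stays where left, no spring or click
- motor (a point): top of the terminal box (60 x 55 mm) on the motor, behind the gear case: 155 mm along x from the machine's origin, 161 mm above the bench, the highest point there
- yoke (a point): top of the loading yoke over the shear-box carriage, right of the gear case: 288 mm along -y from the machine's origin, 223 mm above the bench (230 x 32 mm crossbar along x), the highest part of the machine
- tin: aluminium moisture tin, 45 mm in diameter, 34 mm high, standing on the near left corner of the gear case's cover; origin under its centre. A bystander
- spanner: steel spanner, 180 mm long, lying on the bench along the left side of the machine; origin under its middle. A bystander
- cutter: steel sample cutter ring, 72 mm outer diameter, 30 mm high, on the bench to the left of the machine; origin under its centre. A bystander
- wash_bottle: white plastic bottle, 62 mm in diameter, 160 mm high, standing on the bench to the left of the machine; origin under its centre. A bystander

How it is judged:
On the way, in this order (a step that is already met when the one before it is completed fails the run):
1. the lever has crossed in neutral to the right-hand lane (value of joint gear_select below -0.12 rad and value of joint gear_shift below 0.15 rad).
2. the lever is home in the far right slot (value of joint gear_select below -0.12 rad and value of joint gear_shift above 0.175 rad), for 0.2 s.
At the end, for the whole second after the job is handed in: The gear lever stands at rest in the far slot of the right-hand lane, within 0.025 rad (about 4 mm at the grip) of the slot's end; the bystanders are where they were, within 20 mm (all of step 2 and velocity of joint gear_shift below 0.05 rad/s); the robot touches nothing.
It fails at once if the lever's grip is pinched: fingers press on opposite sides of it at once (contact force between each of gear_shift_c1, gear_shift_c2 and the fingers above 2 N or contact force between each of gear_shift_c3, gear_shift_c4 and the fingers above 2 N).
It fails at once if the lever is forced: pushed with more than 60 N (contact force between gear_shift and the fingers above 60 N or contact force between gear_shift and the arm above 60 N).
It fails at once if a bystander is moved by more than 20 mm, lifted or knocked over (distance of any of tin, spanner, cutter, wash_bottle from where it was at the start of the episode above 0.02 m).
It also fails if it takes over 58 s, if anything falls off the work surface, if the arm or the gripper's body presses on something with over 40 N, if the wrist force passes 120 N, or if a joint passes its speed limit or range.

## Working session

There is one attempt and no reset: what is moved stays moved. The work goes in short steps, Python scripts to look and compute and a tool call to move; the robot and the scene stay as the last step left them, time stands still between calls to the robot, and variables do not carry over. Pictures are saved under pics/ and viewed, and the job is handed in when it is done.

Besides the shell and the picture viewer there is one more tool, called after "Emit:" as name([rows], argument=value, ...), one row to a line, values as JSON. jog_arm: Moves the arm, as the interface text tells. Its arguments: {"type":"object","properties":{"rows":{"type":"array","items":{"type":"array"}},"force":{"type":"number"}},"required":["rows"]}

```bash
mkdir -p pics; ls; python3 - <<'E'
from workcell import r, optics
import cv2, numpy as np
s=r.get_state(); print({k:np.round(v,4).tolist() for k,v in s.items()})
for n in ["scene","top","wrist"]:
    print(n,optics.camera_info(n)); 
    cv2.imwrite(f"pics/{n}0.png",optics.grab_frame(n)[:,:,::-1])
E
```

```text
pics
{'time': 0.0, 'joint_positions': [-1.1372, 0.69, -0.1945, 1.5664, 0.1573, 0.9025, -0.2151], 'dq': [0.0005, 0.0012, -0.0005, -0.0021, 0.0009, 0.0006, -0.0014], 'tau': [0.0004, -53.9606, -1.2664, -15.8546, 0.009, 0.0094, -0.0], 'eef_pos': [0.2431, 0.5751, 0.2384], 'ee_rot': [0.5888, -0.3912, 0.5899, 0.3903], 'ft_force': [-0.018, -0.2378, -0.0736], 'moment': [0.0397, 0.011, -0.016], 'width': 0.0855}
scene {'fx': 391.3721639242097, 'fy': 391.3721639242097, 'cx': 276.54986633735183, 'cy': 206.78499356291655, 'extrinsics': array([[-0.31634864, -0.66196072,  0.67950831,  1.2658989 ],
       [ 0.94861792, -0.21553362,  0.23166634,  0.30406451],
       [-0.00689713,  0.7178811 ,  0.69613157,  0.85857952],
       [ 0.        ,  0.        ,  0.        ,  1.        ]])}
top {'fx': 398.4658110168484, 'fy': 398.4658110168484, 'cx': 282.2296379017284, 'cy': 210.5001236406444, 'extrinsics': array([[ 0.04904244,  0.97075864, -0.23499467,  0.42548464],
       [-0.99877101,  0.04597723, -0.01850839,  0.05850327],
       [-0.00716277,  0.23561356,  0.97182043,  0.97652364],
       [ 0.        ,  0.        ,  0.        ,  1.        ]])}
wrist {'fx': 301.3300591685968, 'fy': 301.3300591685968, 'cx': 279.9038849355552, 'cy': 208.0441044278462, 'mount': array([[ 1.33174026e-04,  2.58510634e-01, -9.66008403e-01,
        -1.35126744e-01],
       [ 6.68282671e-04,  9.66008173e-01,  2.58510664e-01,
         6.50322110e-02],
       [ 9.99999768e-01, -6.79993581e-04, -4.41109795e-05,
        -7.05285027e-05],
       [ 0.00000000e+00,  0.00000000e+00,  0.00000000e+00,
         1.00000000e+00]])}
```

View pics/scene0.png

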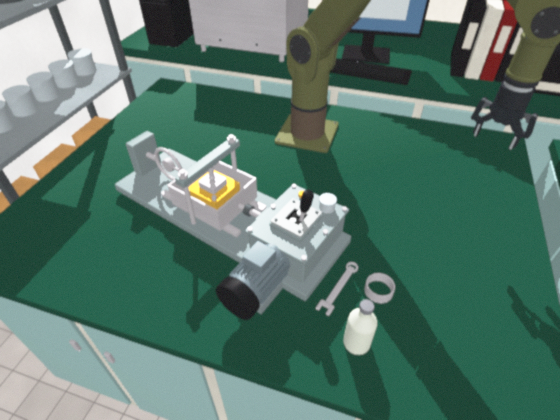

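View pics/top0.png

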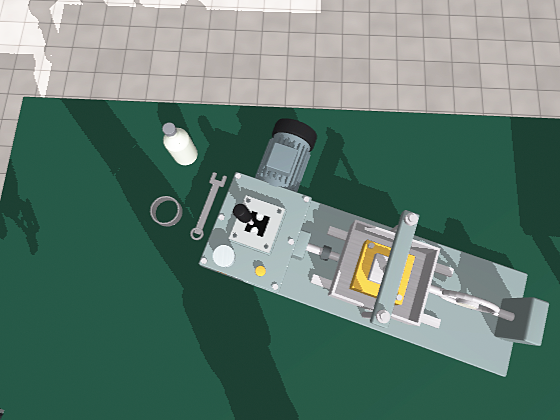

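View pics/wrist0.png

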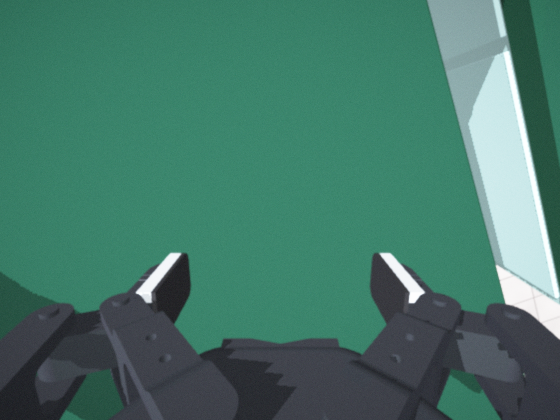

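```bash
python3 - <<'E'
import cv2
t=cv2.imread("pics/top0.png"); c=t[165:295,190:320]
cv2.imwrite("pics/topc.png",cv2.resize(c,(780,780*130//130),interpolation=cv2.INTER_CUBIC)[:600])
t=cv2.imread("pics/scene0.png"); c=t[175:275,245:355]
cv2.imwrite("pics/scenec.png",cv2.resize(c,(660,600),interpolation=cv2.INTER_CUBIC))
E
```

```text
(no output)
```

View pics/topc.png

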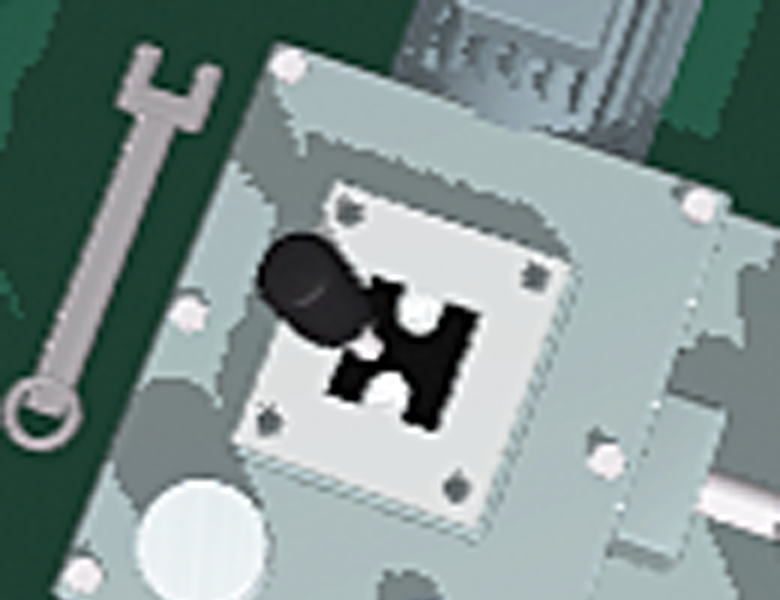

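View pics/scenec.png

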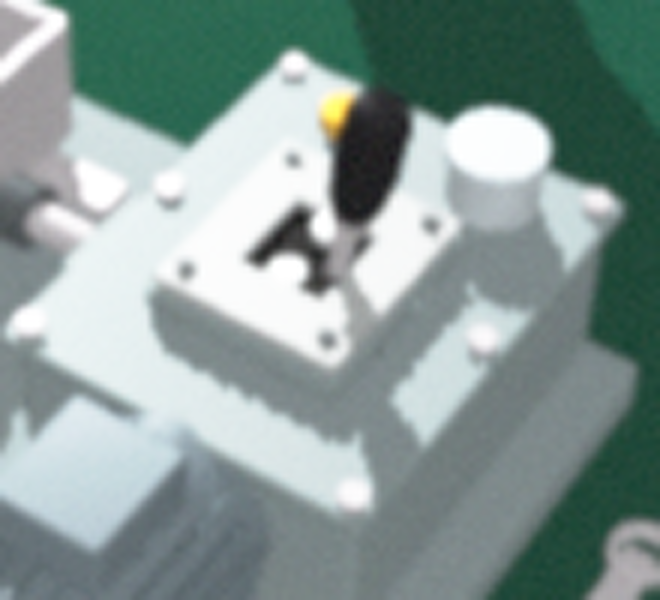

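```bash
cat > h.py <<'E'
import numpy as np
from workcell import r, optics
from scipy.optimize import least_squares
def proj(n,P,info=None):
    i=optics.camera_info(n); E=i["extrinsics"]; p=(np.asarray(P)-E[:3,3])@E[:3,:3]
    return np.stack([i["cx"]+i["fx"]*p[:,0]/-p[:,2], i["cy"]-i["fy"]*p[:,1]/-p[:,2]],1)
def mach(m,P):
    c,s=np.cos(m[2]),np.sin(m[2]); P=np.atleast_2d(P)
    return np.stack([m[0]+c*P[:,0]-s*P[:,1], m[1]+s*P[:,0]+c*P[:,1],P[:,2]],1)
def lev(sel,sh,d):  # point along lever at distance d from pivot
    v=np.array([np.tan(sh),np.tan(sel),1.]); v/=np.linalg.norm(v); return np.array([0,0,.062])+d*v
E
python3 - <<'E'
from h import *
C=np.array([[50,45,153],[50,-45,153],[-50,-45,153],[-50,45,153]])/1000
top=np.array([[335,182],[575,262],[475,530],[237,442]])/6+[190,165]
sc=np.array([[335,365],[155,290],[290,140],[460,225]])/6+[245,175]
f=lambda m: np.r_[(proj("top",mach(m,C))-top).ravel(),(proj("scene",mach(m,C))-sc).ravel()]
for w in (0,1,2):
    g=(lambda m:f(m)) if w==0 else (lambda m:f(m)[:8]) if w==1 else (lambda m:f(m)[8:])
    s=least_squares(g,[.45,.1,-.3],x_scale=.01); print(s.x,np.round(s.fun,1))
    if w==0:m=s.x
np.save("m.npy",m)
for sh in (-.2,-.1,-.05,0,.05,.1,.2):
    P=mach(m,[lev(.16,sh,.187),lev(.16,sh,.12),lev(.16,sh,.095)])
    print(sh,np.round((proj("top",P)-[190,165])*6).tolist(),np.round((proj("scene",P)-[245,175])*6).tolist())
s=r.get_state();w,x,y,z=s["ee_rot"]
from scipy.spatial.transform import Rotation as R
print(R.from_quat([x,y,z,w]).as_matrix().round(3))
print(mach(m,[lev(.16,0,.16),lev(-.16,.2,.16),[.155,0,.161],[0,-.288,.223],[-.075,.06,.167]]).round(3))
E
```

```text
[ 0.59425362  0.12644218 -0.28761659] [-0.7 -0.3 -1.1 -0.3 -0.3 -0.7 -1.1 -0.2 -0.5  0.1 -1.  -2.7 -1.5 -0.2
 -0.3 -0.7]
[ 0.5935596   0.12471258 -0.29268979] [ 0.3  0.  -0.2  0.2  0.4 -0.3 -0.4  0.1]
[ 0.59653314  0.12921622 -0.28003718] [ 0.5  1.  -0.2 -1.7 -0.9  0.6  0.5 -0. ]
-0.2 [[253.0, 370.0], [320.0, 381.0], [343.0, 385.0]] [[423.0, 64.0], [376.0, 189.0], [359.0, 234.0]]
-0.1 [[271.0, 313.0], [331.0, 348.0], [351.0, 359.0]] [[401.0, 84.0], [361.0, 203.0], [348.0, 244.0]]
-0.05 [[281.0, 286.0], [337.0, 332.0], [355.0, 347.0]] [[389.0, 96.0], [354.0, 211.0], [342.0, 250.0]]
0 [[291.0, 259.0], [343.0, 315.0], [360.0, 334.0]] [[376.0, 109.0], [346.0, 219.0], [336.0, 257.0]]
0.05 [[302.0, 232.0], [349.0, 300.0], [365.0, 322.0]] [[364.0, 122.0], [339.0, 227.0], [330.0, 264.0]]
0.1 [[313.0, 206.0], [355.0, 284.0], [369.0, 310.0]] [[351.0, 137.0], [331.0, 236.0], [324.0, 271.0]]
0.2 [[335.0, 157.0], [368.0, 254.0], [379.0, 287.0]] [[324.0, 169.0], [314.0, 256.0], [311.0, 286.0]]
[[-0.    -0.921  0.389]
 [-0.001  0.389  0.921]
 [-1.    -0.    -0.001]]
[[ 0.601  0.151  0.22 ]
 [ 0.617  0.094  0.217]
 [ 0.743  0.082  0.161]
 [ 0.513 -0.15   0.223]
 [ 0.539  0.205  0.167]]
```

```bash
cat >> h.py <<'E'
from scipy.spatial.transform import Rotation as R
def go(x,y,z,m=None):
    if m is None: m=np.load("m.npy")
    s=r.get_state();w,a,b,c=s["ee_rot"]; T=R.from_quat([a,b,c,w])
    g=mach(m,[[x/1000,y/1000,z/1000]])[0]
    ca,sa=np.cos(m[2]),np.sin(m[2])
    D=np.array([[0,-ca,-sa],[0,-sa,ca],[-1,0,0]])
    print("t",round(s["time"],2),"machine mm",where(s["eef_pos"],m),"w",round(s["width"],4),"F",np.round(s["ft_force"],1))
    print(" turn",((T.inv()*R.from_matrix(D)).as_rotvec(degrees=True)/6).round(3)," shift",(T.inv().apply(g-s["eef_pos"])/.04).round(3))
def where(p,m):
    d=np.asarray(p)-[m[0],m[1],0];c,s=np.cos(m[2]),np.sin(m[2])
    return (1000*np.array([c*d[0]+s*d[1],-s*d[0]+c*d[1],d[2]])).round(1)
E
python3 -c "
from h import *
go(-65,26,245)"
```

```text
t 0.15 machine mm [-464.   330.8  238.7] w 0.0852 F [-0.5  0.3 -0.2]
 turn [-1.071e+00 -1.300e-02  1.000e-03]  shift [ -0.148 -10.765  -6.455]
```

Emit:
jog_arm([
  [[-0.3,0,0],[-0.1,-0.8,-0.48],-1],
  [[-0.6,0,0],[-0.15,-1.6,-0.96],-1],
  [[-0.9,0,0],[-0.15,-2.4,-1.44],-1],
  [[-1.07,0,0],[-0.15,-3.2,-1.92],-1],
  [[-1.07,0,0],[-0.15,-4.0,-2.4],-1],
])

```text
time: 0.57
eef_pos: [0.3538, 0.4229, 0.2446]
ee_rot: [0.566, -0.424, 0.567, 0.423]
ft_force: [0.9, 0.3, 0.2]
width: 0.0255
```

```bash
python3 -c "
from h import *
go(-65,26,245)"
```

```text
t 0.57 machine mm [-314.6  216.1  244.6] w 0.0255 F [0.9 0.3 0.2]
 turn [ 0.011 -0.018 -0.001]  shift [-1.000e-03 -6.235e+00 -4.758e+00]
```

Emit:
jog_arm([
  [[0,0,0],[0,-0.75,-0.57],-1],
  [[0,0,0],[0,-1.5,-1.14],-1],
  [[0,0,0],[0,-2.25,-1.71],-1],
  [[0,0,0],[0,-3.0,-2.28],-1],
  [[0,0,0],[0,-3.5,-2.66],-1],
])

```text
time: 0.98
eef_pos: [0.4603, 0.2768, 0.2446]
ee_rot: [0.566, -0.423, 0.568, 0.421]
ft_force: [1.1, 0.0, -0.0]
width: -0.0
```

```bash
python3 -c "
from h import *
go(-65,26,245)
import cv2
cv2.imwrite('pics/w1.png',optics.grab_frame('wrist')[:,:,::-1])"
```

```text
t 0.98 machine mm [-171.1  106.2  244.6] w -0.0 F [ 1.1  0.  -0. ]
 turn [-0.031 -0.041  0.011]  shift [ 1.000e-03 -2.659e+00 -1.997e+00]
```

View pics/w1.png

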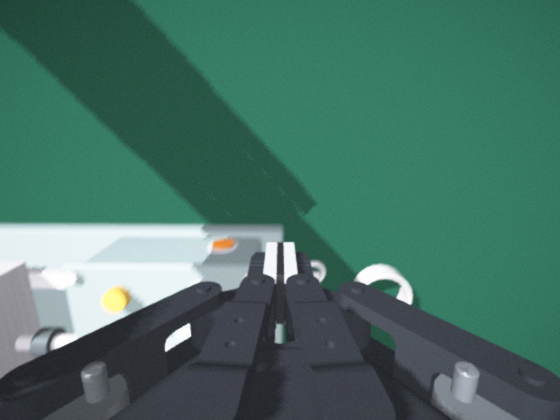

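Emit:
jog_arm([
  [[0,0,0],[0,-0.75,-0.57],-1],
  [[0,0,0],[0,-1.5,-1.14],-1],
  [[0,0,0],[0,-2.0,-1.6],-1],
  [[0,0,0],[0,-2.4,-2.0],-1],
  [[0,0,0],[0,-2.4,-2.0],-1],
])

```text
time: 1.45
eef_pos: [0.5346, 0.1606, 0.2449]
ee_rot: [0.569, -0.422, 0.572, 0.413]
ft_force: [0.3, -0.3, -0.7]
width: 0.0001
```

```bash
python3 -c "
from h import *
import cv2
for n in ('top','scene'):
  f=optics.grab_frame(n)[:,:,::-1]
  c=f[165:265,190:320] if n=='top' else f[145:245,235:365]
  cv2.imwrite(f'pics/{n}1.png',cv2.resize(c,(780,600),interpolation=cv2.INTER_CUBIC))
go(-65,26,215)"
```

```text
t 1.55 machine mm [-71.1  20.9 245. ] w -0.0001 F [-0.5  0.9  0.6]
 turn [-0.119 -0.073  0.035]  shift [ 0.751 -0.149  0.136]
```

View pics/top1.png

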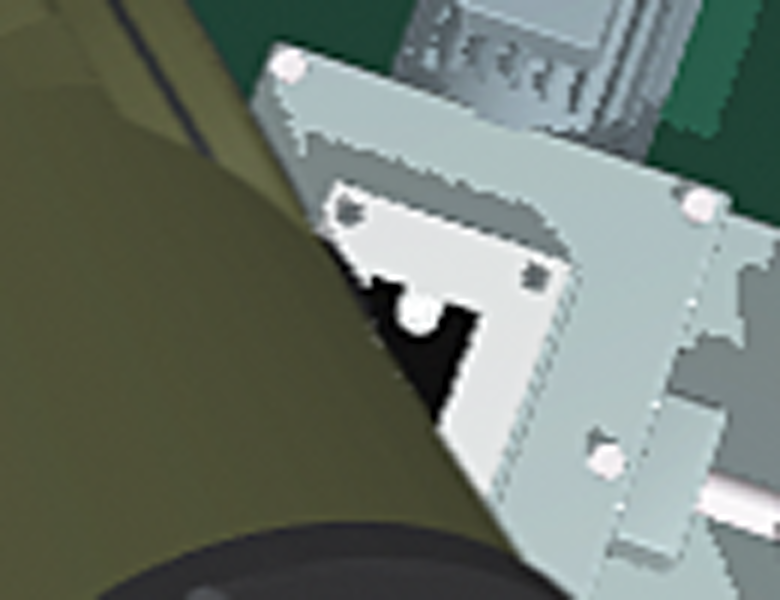

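View pics/scene1.png

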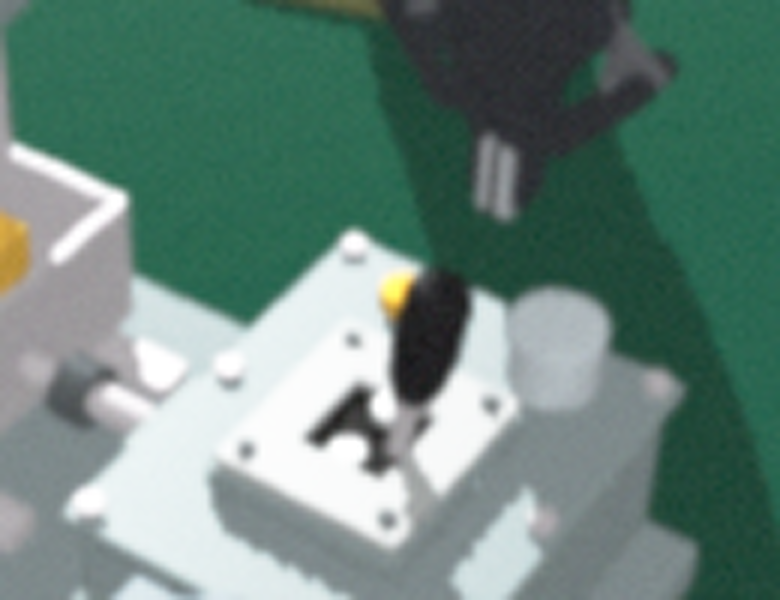

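Emit:
jog_arm([
  [[-0.12,-0.07,0.03],[0.35,-0.1,0.13],-1],
  [[-0.12,-0.07,0.03],[0.75,-0.15,0.13],-1],
  [[-0.12,-0.07,0.03],[0.75,-0.15,0.13],-1],
])

```text
time: 1.8
eef_pos: [0.5371, 0.1707, 0.2127]
ee_rot: [0.564, -0.423, 0.567, 0.425]
ft_force: [0.2, 0.3, 0.5]
width: -0.0002
```

```bash
python3 -c "
from h import *
go(-35,26,215)"
```

```text
t 1.8 machine mm [-67.3  26.2 212.7] w -0.0002 F [0.2 0.3 0.5]
 turn [ 0.026 -0.023 -0.038]  shift [-0.062 -0.808 -0.008]
```

Emit:
jog_arm([
  [[0,0,0],[-0.05,-0.2,0],-1],
  [[0,0,0],[-0.05,-0.4,0],-1],
  [[0,0,0],[-0.05,-0.6,0],-1],
  [[0,0,0],[-0.05,-0.7,0],-1],
  [[0,0,0],[-0.05,-0.7,0],-1],
])

```text
time: 2.22
eef_pos: [0.5658, 0.1622, 0.2151]
ee_rot: [0.565, -0.423, 0.567, 0.424]
ft_force: [-0.1, 0.1, -0.2]
width: -0.0004
```

```bash
python3 -c "
from h import *
go(-26,26,215)"
```

```text
t 2.22 machine mm [-37.5  26.2 215.1] w -0.0004 F [-0.1  0.1 -0.2]
 turn [ 0.008 -0.015 -0.019]  shift [ 0.002 -0.287 -0.006]
```

Emit:
jog_arm([
  [[0,0,0],[0,-0.05,0],-1],
  [[0,0,0],[0,-0.1,0],-1],
  [[0,0,0],[0,-0.15,0],-1],
  [[0,0,0],[0,-0.15,0],-1],
])

```text
time: 2.55
eef_pos: [0.5718, 0.1603, 0.2151]
ee_rot: [0.566, -0.423, 0.567, 0.423]
ft_force: [0.5, 0.3, 0.0]
width: -0.0002
```

Emit:
jog_arm([
  [[0,0,0],[0,-0.03,0],-1],
  [[0,0,0],[0,-0.06,0],-1],
  [[0,0,0],[0,-0.08,0],-1],
])

```text
time: 2.8
eef_pos: [0.575, 0.1594, 0.2151]
ee_rot: [0.566, -0.423, 0.567, 0.423]
ft_force: [0.0, -0.0, -0.6]
width: -0.0001
```

```bash
python3 -c "
from h import *
import cv2
f=optics.grab_frame('scene')[:,:,::-1]
c=f[145:245,235:365]
cv2.imwrite('pics/scene2.png',cv2.resize(c,(780,600),interpolation=cv2.INTER_CUBIC))
go(-26,26,215)
m=np.load('m.npy')
for sh in (-.1,-.05,0,.05,.1):
  print(sh,((proj('scene',mach(m,[lev(.16,sh,.187),lev(.16,sh,.122),lev(.16,sh,.1)]))-[235,145])*6).round().tolist())
"
```

```text
t 2.85 machine mm [-27.7  26.1 215.1] w 0.0002 F [0.1 0.1 0.1]
 turn [ 0.004 -0.015 -0.015]  shift [ 0.003 -0.043 -0.003]
-0.1 [[461.0, 264.0], [423.0, 380.0], [410.0, 416.0]]
-0.05 [[449.0, 276.0], [415.0, 387.0], [404.0, 423.0]]
0 [[436.0, 289.0], [407.0, 396.0], [398.0, 429.0]]
0.05 [[424.0, 302.0], [399.0, 404.0], [392.0, 436.0]]
0.1 [[411.0, 317.0], [391.0, 414.0], [385.0, 444.0]]
```

View pics/scene2.png

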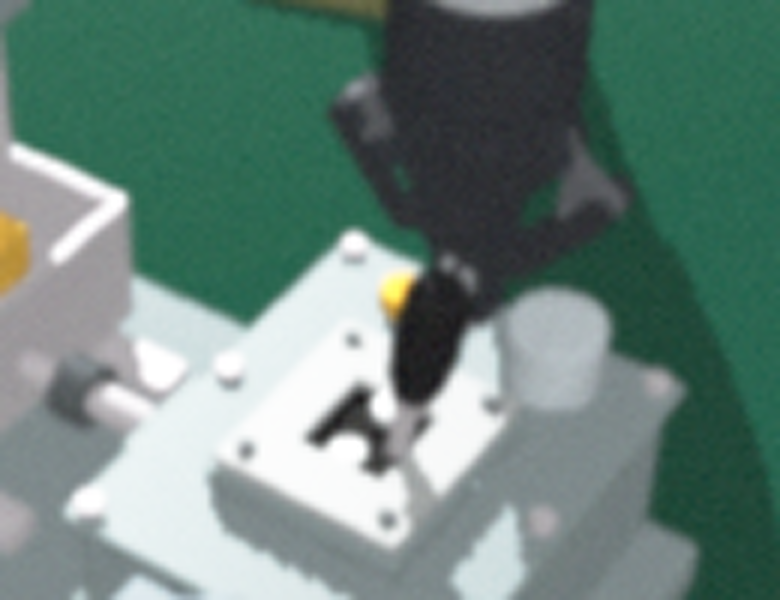

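Emit:
jog_arm([
  [[0,0,0],[0,-0.03,0],-1],
  [[0,0,0],[0,-0.06,0],-1],
  [[0,0,0],[0,-0.06,0],-1],
])

```text
time: 3.1
eef_pos: [0.5767, 0.159, 0.2151]
ee_rot: [0.565, -0.423, 0.567, 0.424]
ft_force: [-2.9, -0.2, 2.5]
width: 0.0005
```

Emit:
jog_arm([
  [[0,0,0],[0,-0.03,0],-1],
  [[0,0,0],[0,-0.05,0],-1],
  [[0,0,0],[0,-0.05,0],-1],
])

```text
time: 3.35
eef_pos: [0.5782, 0.1585, 0.2151]
ee_rot: [0.565, -0.423, 0.568, 0.424]
ft_force: [-3.6, -0.1, 2.8]
width: 0.0002
```

```bash
python3 -c "
from h import *
go(-26,26,215)
"
```

```text
t 3.35 machine mm [-24.5  26.2 215.1] w 0.0002 F [-3.6 -0.1  2.8]
 turn [ 0.009 -0.02  -0.038]  shift [ 0.002  0.036 -0.005]
```

```bash
cat >> h.py <<'E'
import cv2
def sil(n,m,sel,sh,S=6,O=(0,0),size=(780,600)):
    a=lev(sel,sh,1)-lev(sel,sh,0); u=np.cross(a,[0,1,0]);u/=np.linalg.norm(u);v=np.cross(a,u)
    th=np.linspace(0,2*np.pi,40)
    mask=np.zeros(size[::-1],np.uint8)
    prof=[(.122,.009),(.15,.0145),(.180,.0145),(.187,.010)]
    rings=[lev(sel,sh,d)+rr*(np.cos(th)[:,None]*u+np.sin(th)[:,None]*v) for d,rr in prof]
    for A,B in zip(rings[:-1],rings[1:]):
        p=(proj(n,mach(m,np.r_[A,B]))-O)*S+S/2-.5
        cv2.fillConvexPoly(mask,cv2.convexHull(p.round().astype(np.int32)),1)
    return mask
def fitlever(img,n,m,S=6,w=130,h=100,sel0=.16):
    O=np.round(proj(n,mach(m,[lev(sel0,0,.15)]))[0]-[w/2,h/2]).astype(int)
    c=img[O[1]:O[1]+h,O[0]:O[0]+w]; c=cv2.resize(c,(w*S,h*S),interpolation=cv2.INTER_CUBIC)
    blk=(c.max(2)<65).astype(np.uint8)
    return c,blk,O
E
python3 - <<'E'
from h import *
from scipy.optimize import minimize
mt=np.array([.59356,.12471,-.29269]); ma=np.load("m.npy")
msc=np.array([.59653,.12922,-.28])
for n,m in (("top",mt),("scene",msc),("top",ma),("scene",ma)):
    img=cv2.imread(f"pics/{n}0.png"); c,blk,O=fitlever(img,n,m)
    def cost(p):
        s=sil(n,m,.16+p[0]/10,p[1]/10,6,O); big=cv2.dilate(s,np.ones((49,49)))
        return -2*(s&blk).sum()/ (s.sum()+(blk&big).sum())
    best=min(((cost([a,b]),a,b) for a in np.arange(-.3,.31,.15) for b in np.arange(-1.2,1.21,.2)))
    q=minimize(cost,best[1:],method="Nelder-Mead",options=dict(initial_simplex=[[best[1],best[2]],[best[1]+.1,best[2]],[best[1],best[2]+.2]]))
    print(n,m.round(4),"sel",.16+q.x[0]/10,"sh",q.x[1]/10,q.fun)
    s=sil(n,m,.16+q.x[0]/10,q.x[1]/10,6,O)
    cs,_=cv2.findContours(s,0,2); cv2.drawContours(c,cs,-1,(0,0,255),1)
    if m is not ma: cv2.imwrite(f"pics/fit_{n}.png",c)
E
```

```text
Traceback (most recent call last):
OverflowError: Python integer -2 out of bounds for uint64
```

```bash
cat > fit.py <<'E'
from h import *
from scipy.optimize import minimize
def fit(img,n,m,sel0=.16,sh0=0,out=None):
    c,blk,O=fitlever(img,n,m,sel0=sel0)
    def cost(p):
        s=sil(n,m,sel0+p[0]/10,sh0+p[1]/10,6,O); big=cv2.dilate(s,np.ones((31,31)))
        return -2.*float((s&blk).sum())/float(s.sum()+(blk&big).sum())
    best=min(((cost([a,b]),a,b) for a in np.arange(-.3,.31,.15) for b in np.arange(-1.2,1.21,.2)))
    q=minimize(cost,best[1:],method="Nelder-Mead",options=dict(initial_simplex=[[best[1],best[2]],[best[1]+.1,best[2]],[best[1],best[2]+.2]]))
    print(n,m.round(4),"sel",round(sel0+q.x[0]/10,3),"sh",round(sh0+q.x[1]/10,3),round(q.fun,3))
    if out:
        s=sil(n,m,sel0+q.x[0]/10,sh0+q.x[1]/10,6,O)
        cs,_=cv2.findContours(s,0,2); cv2.drawContours(c,cs,-1,(0,0,255),1); cv2.imwrite(out,c)
mt=np.array([.59356,.12471,-.29269]); ma=np.load("m.npy")
msc=np.array([.59653,.12922,-.28])
E
python3 - <<'E'
from fit import *
for n,m in (("top",mt),("scene",msc),("top",ma),("scene",ma)):
    fit(cv2.imread(f"pics/{n}0.png"),n,m,out=f"pics/fit_{n}.png" if m is not ma else None)
E
```

```text
top [ 0.5936  0.1247 -0.2927] sel 0.163 sh -0.012 -0.889
scene [ 0.5965  0.1292 -0.28  ] sel 0.132 sh -0.03 -0.824
top [ 0.5943  0.1264 -0.2876] sel 0.153 sh -0.013 -0.894
scene [ 0.5943  0.1264 -0.2876] sel 0.165 sh -0.04 -0.827
```

View pics/fit_top.png

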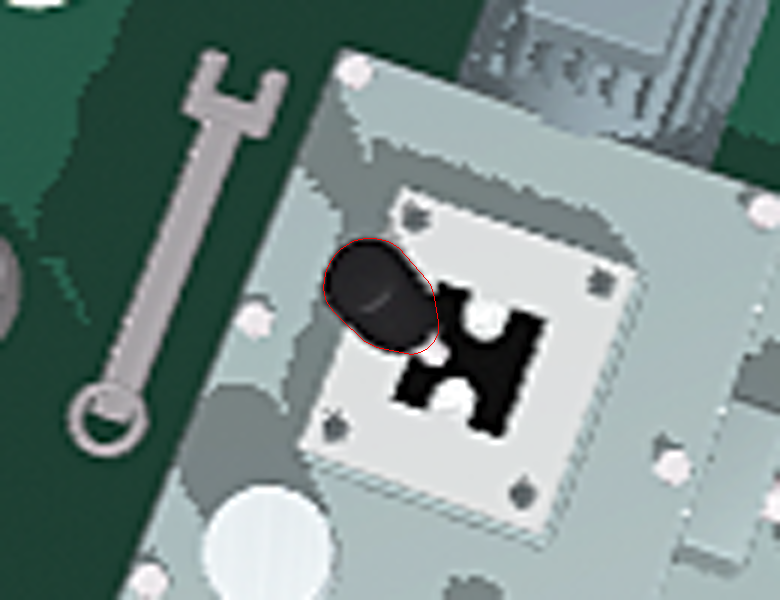

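View pics/fit_scene.png

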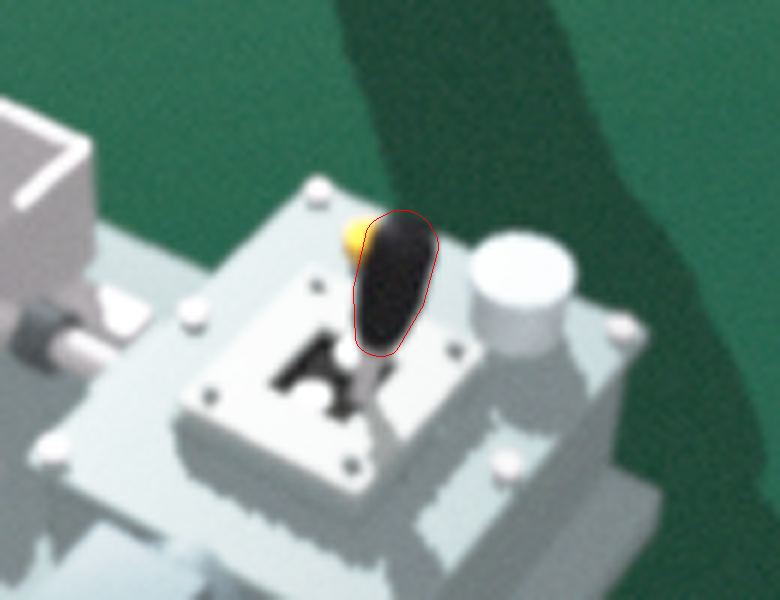

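```bash
python3 - <<'E'
from fit import *
f=optics.grab_frame("scene")[:,:,::-1].copy()
cv2.imwrite("pics/s3.png",f)
a=cv2.imread("pics/scene0.png")
m=np.load('m.npy')
print(((proj('scene',mach(m,[lev(.16,sh,.187) for sh in (-.05,0,.05)])))).round(1).tolist())
for k,i in (("a",a),("b",f)): cv2.imwrite(f"pics/s3{k}.png",cv2.resize(i[180:225,285:330],(585,585),interpolation=cv2.INTER_CUBIC))
cv2.imwrite("pics/s3ab.png",np.hstack([cv2.resize(i[185:225,290:325],(350,400),interpolation=cv2.INTER_CUBIC) for i in (a,f)]))
E
```

```text
[[309.8, 191.0], [307.7, 193.1], [305.6, 195.4]]
```

View pics/s3ab.png

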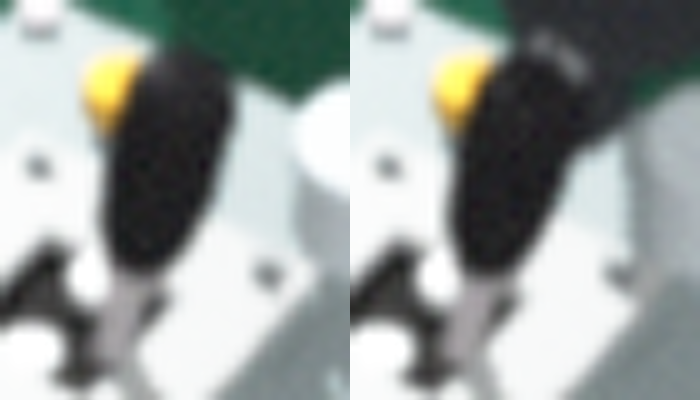

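Emit:
jog_arm([
  [[0,0,0],[0,0.3,0],-1],
  [[0,0,0],[0,0.6,0.2],-1],
  [[0,0,0],[0,0.6,0.7],-1],
  [[0,0,0],[0,0.5,1.2],-1],
  [[0,0,0],[0,0.4,1.3],-1],
])

```text
time: 3.82
eef_pos: [0.5781, 0.2186, 0.2155]
ee_rot: [0.566, -0.423, 0.565, 0.426]
ft_force: [-0.3, 1.1, -0.1]
width: -0.0001
```

```bash
python3 -c "
from h import *
go(0,72,215)
"
```

```text
t 3.82 machine mm [-41.6  83.7 215.5] w -0.0001 F [-0.3  1.1 -0.1]
 turn [ 0.058  0.032 -0.026]  shift [ 0.01  -1.039 -0.3  ]
```

Emit:
jog_arm([
  [[0.05,0,0],[0,-0.3,0],-1],
  [[0.05,0,0],[0,-0.7,-0.1],-1],
  [[0.05,0,0],[0,-1.03,-0.3],-1],
  [[0.05,0,0],[0,-1.03,-0.3],-1],
])

```text
time: 4.15
eef_pos: [0.6173, 0.1907, 0.215]
ee_rot: [0.568, -0.422, 0.567, 0.422]
ft_force: [0.6, -2.2, -0.2]
width: -0.0002
```

```bash
python3 -c "
from h import *
go(0,60,215)
"
```

```text
t 4.15 machine mm [  3.9  68.2 215. ] w -0.0002 F [ 0.6 -2.2 -0.2]
 turn [-0.047  0.005  0.008]  shift [ 0.     0.096 -0.205]
```

Emit:
jog_arm([
  [[-0.05,0,0],[0,0.1,-0.05],-1],
  [[-0.05,0,0],[0,0.1,-0.1],-1],
  [[-0.05,0,0],[0,0.1,-0.2],-1],
  [[-0.05,0,0],[0,0.1,-0.2],-1],
])

```text
time: 4.48
eef_pos: [0.6103, 0.1835, 0.2151]
ee_rot: [0.566, -0.423, 0.566, 0.423]
ft_force: [-0.1, -0.4, 0.0]
width: -0.0001
```

Emit:
jog_arm([
  [[0,0,0],[0,0,-0.05],-1],
  [[0,0,0],[0,0,-0.1],-1],
  [[0,0,0],[0,0,-0.15],-1],
  [[0,0,0],[0,0,-0.2],-1],
])

```text
time: 4.82
eef_pos: [0.6083, 0.1776, 0.2156]
ee_rot: [0.567, -0.423, 0.565, 0.424]
ft_force: [0.7, 4.3, 2.5]
width: -0.0002
```

```bash
python3 -c "
from h import *
go(0,50,215)
"
```

```text
t 4.82 machine mm [ -1.1  53.  215.6] w -0.0002 F [0.7 4.3 2.5]
 turn [0.015 0.027 0.009]  shift [ 0.015 -0.027 -0.076]
```

Emit:
jog_arm([
  [[0,0,0],[0,-0.02,-0.07],-1],
  [[0,0,0],[0,-0.02,-0.14],-1],
  [[0,0,0],[0,-0.02,-0.2],-1],
  [[0,0,0],[0,-0.02,-0.25],-1],
  [[0,0,0],[0,-0.02,-0.3],-1],
])

```text
time: 5.23
eef_pos: [0.6058, 0.1659, 0.2159]
ee_rot: [0.567, -0.423, 0.565, 0.424]
ft_force: [-0.1, 4.1, 3.7]
width: -0.0003
```

```bash
python3 -c "
from h import *
go(0,2,215)
"
```

```text
t 5.23 machine mm [-1.000e-01  4.110e+01  2.159e+02] w -0.0003 F [-0.1  4.1  3.7]
 turn [0.016 0.032 0.014]  shift [ 0.018 -0.001 -0.978]
```

Crossing freely at ~4 N. Continue.

Emit:
jog_arm([
  [[0,0,0],[0.01,0,-0.08],-1],
  [[0,0,0],[0.01,0,-0.18],-1],
  [[0,0,0],[0.01,0,-0.28],-1],
  [[0,0,0],[0.01,0,-0.38],-1],
  [[0,0,0],[0.01,0,-0.46],-1],
])

```text
time: 5.65
eef_pos: [0.6007, 0.1474, 0.2157]
ee_rot: [0.568, -0.423, 0.565, 0.424]
ft_force: [0.8, 4.2, 4.2]
width: -0.0001
```

```bash
python3 -c "
from h import *
go(0,2,215)
"
```

```text
t 5.65 machine mm [  0.3  22.  215.7] w -0.0001 F [0.8 4.2 4.2]
 turn [0.01  0.031 0.02 ]  shift [ 0.016  0.007 -0.499]
```

Emit:
jog_arm([
  [[0,0,0],[0.01,0,-0.08],-1],
  [[0,0,0],[0.01,0,-0.17],-1],
  [[0,0,0],[0.01,0,-0.25],-1],
  [[0,0,0],[0.01,0,-0.32],-1],
  [[0,0,0],[0.01,0,-0.36],-1],
])

```text
time: 6.07
eef_pos: [0.5964, 0.1327, 0.215]
ee_rot: [0.567, -0.423, 0.565, 0.423]
ft_force: [1.1, 3.1, 3.1]
width: -0.0003
```

```bash
python3 -c "
from h import *
go(0,2,215)
"
```

```text
t 6.07 machine mm [  0.3   6.6 215. ] w -0.0003 F [1.1 3.1 3.1]
 turn [0.004 0.022 0.016]  shift [-0.     0.007 -0.116]
```

Emit:
jog_arm([
  [[0,0,0],[0,0,-0.05],-1],
  [[0,0,0],[0,0,-0.1],-1],
  [[0,0,0],[0,0,-0.12],-1],
])

```text
time: 6.32
eef_pos: [0.5948, 0.1274, 0.2147]
ee_rot: [0.567, -0.423, 0.566, 0.423]
ft_force: [0.3, 3.5, 1.7]
width: 0.0001
```

```bash
python3 -c "
from h import *
go(-45,32,215)
"
```

```text
t 6.32 machine mm [2.000e-01 1.100e+00 2.147e+02] w 0.0001 F [0.3 3.5 1.7]
 turn [0.001 0.013 0.012]  shift [-0.007  1.131  0.774]
```

Emit:
jog_arm([
  [[0,0,0],[0,0,0.2],-1],
  [[0,0,0],[0,0,0.6],-1],
  [[0,0,0],[0,0.5,0.7],-1],
  [[0,0,0],[0,1.1,0.7],-1],
  [[0,0,0],[0,1.2,0.6],-1],
])

```text
time: 6.73
eef_pos: [0.551, 0.1661, 0.2137]
ee_rot: [0.564, -0.424, 0.567, 0.426]
ft_force: [-0.6, 0.7, 0.7]
width: 0.0
```

```bash
python3 -c "
from fit import *
go(-48,-28,215)
f=optics.grab_frame('scene')[:,:,::-1].copy()
cv2.imwrite('pics/s4.png',cv2.resize(f[145:245,235:365],(780,600),interpolation=cv2.INTER_CUBIC))
"
```

```text
t 6.73 machine mm [-52.8  25.8 213.7] w 0.0 F [-0.6  0.7  0.7]
 turn [ 0.048 -0.012 -0.042]  shift [-0.031 -0.112 -1.345]
```

View pics/s4.png

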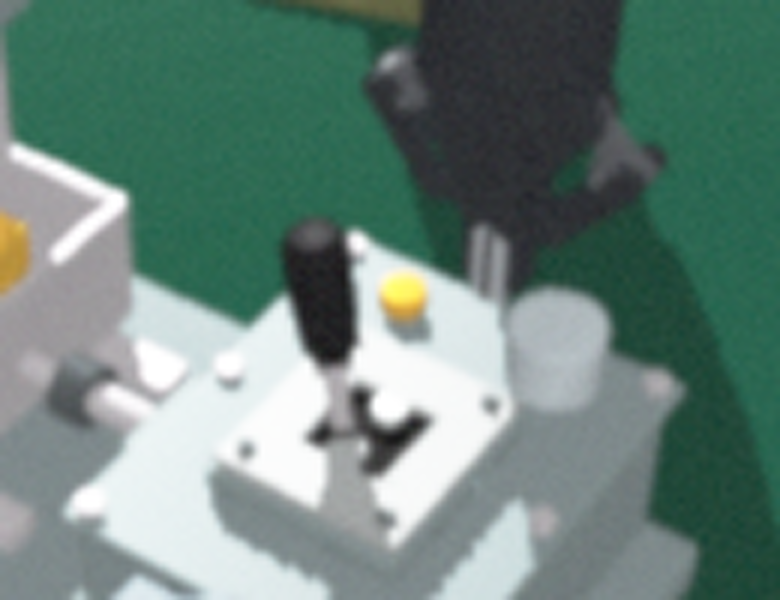

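Emit:
jog_arm([
  [[0.04,0,-0.04],[0,-0.05,-0.3],-1],
  [[0.04,0,-0.04],[-0.03,-0.1,-0.7],-1],
  [[0.04,0,-0.04],[-0.03,-0.1,-1.1],-1],
  [[0.04,0,-0.04],[-0.03,-0.1,-1.34],-1],
  [[0.04,0,-0.04],[-0.03,-0.1,-1.34],-1],
])

```text
time: 7.2
eef_pos: [0.5404, 0.1064, 0.2148]
ee_rot: [0.566, -0.423, 0.57, 0.42]
ft_force: [0.1, -0.2, -0.7]
width: -0.0002
```

```bash
python3 -c "
from h import *
go(-30,-27,215)
"
```

```text
t 7.2 machine mm [-45.9 -34.4 214.8] w -0.0002 F [ 0.1 -0.2 -0.7]
 turn [-0.064 -0.066  0.008]  shift [-0.006 -0.397  0.189]
```

Emit:
jog_arm([
  [[-0.06,-0.05,0],[0,-0.1,0.19],-1],
  [[-0.06,-0.05,0],[0,-0.2,0.19],-1],
  [[-0.06,-0.05,0],[0,-0.3,0.19],-1],
  [[-0.06,-0.05,0],[0,-0.4,0.19],-1],
  [[-0.06,-0.05,0],[0,-0.45,0.19],-1],
])

```text
time: 7.62
eef_pos: [0.5608, 0.1089, 0.2146]
ee_rot: [0.566, -0.424, 0.567, 0.423]
ft_force: [0.7, -1.0, 0.1]
width: -0.0001
```

```bash
python3 -c "
from h import *
go(5,-27,215)
"
```

```text
t 7.62 machine mm [-27.1 -26.4 214.6] w -0.0001 F [ 0.7 -1.   0.1]
 turn [ 0.    -0.012  0.013]  shift [-0.008 -0.802 -0.016]
```

Emit:
jog_arm([
  [[0,0,0],[0,-0.08,0],-1],
  [[0,0,0],[0,-0.18,0],-1],
  [[0,0,0],[0,-0.28,0],-1],
  [[0,0,0],[0,-0.38,0],-1],
  [[0,0,0],[0,-0.45,0],-1],
])

```text
time: 8.03
eef_pos: [0.5777, 0.1039, 0.2146]
ee_rot: [0.566, -0.424, 0.567, 0.423]
ft_force: [-4.4, 0.5, 3.2]
width: 0.0001
```

```bash
python3 -c "
from h import *
go(5,-27,215)
"
```

```text
t 8.03 machine mm [ -9.5 -26.3 214.6] w 0.0001 F [-4.4  0.5  3.2]
 turn [ 0.003 -0.015 -0.   ]  shift [-0.009 -0.363 -0.018]
```

Emit:
jog_arm([
  [[0,0,0],[0,-0.06,0],-1],
  [[0,0,0],[0,-0.13,0],-1],
  [[0,0,0],[0,-0.2,0],-1],
  [[0,0,0],[0,-0.26,0],-1],
  [[0,0,0],[0,-0.28,0],-1],
])

```text
time: 8.45
eef_pos: [0.5887, 0.1007, 0.2143]
ee_rot: [0.566, -0.423, 0.567, 0.423]
ft_force: [-3.0, 0.3, 1.1]
width: -0.0004
```

```bash
python3 -c "
from h import *
go(6,-27,215)
"
```

```text
t 8.45 machine mm [  2.  -26.3 214.3] w -0.0004 F [-3.   0.3  1.1]
 turn [ 0.002 -0.015 -0.003]  shift [-0.017 -0.101 -0.017]
```

Now in 1 mm steps until the stop is felt.

Emit:
jog_arm([
  [[0,0,0],[0,-0.03,0],-1],
  [[0,0,0],[0,-0.06,0],-1],
])

```text
time: 8.62
eef_pos: [0.591, 0.1, 0.2142]
ee_rot: [0.566, -0.423, 0.567, 0.423]
ft_force: [-3.3, 1.0, 0.2]
width: -0.0002
```

Emit:
jog_arm([
  [[0,0,0],[0,-0.03,0],-1],
  [[0,0,0],[0,-0.05,0],-1],
])

```text
time: 8.78
eef_pos: [0.5918, 0.0997, 0.2139]
ee_rot: [0.565, -0.423, 0.568, 0.424]
ft_force: [-8.0, 1.7, 2.8]
width: -0.0001
```

```bash
python3 -c "
from h import *
go(6,-27,215)
"
```

```text
t 8.78 machine mm [  5.3 -26.3 213.9] w -0.0001 F [-8.   1.7  2.8]
 turn [ 0.005 -0.021 -0.029]  shift [-0.026 -0.018 -0.017]
```

Emit:
jog_arm([
  [[0,0,0],[0,-0.03,0],-1],
  [[0,0,0],[0,-0.03,0],-1],
])

```text
time: 8.95
eef_pos: [0.5918, 0.0998, 0.2139]
ee_rot: [0.564, -0.423, 0.568, 0.424]
ft_force: [-7.0, 1.7, 3.0]
width: 0.0
```

```bash
python3 -c "
from h import *
go(6,-27,215)
"
```

```text
t 8.95 machine mm [  5.2 -26.3 213.9] w 0.0 F [-7.   1.7  3. ]
 turn [ 0.011 -0.028 -0.053]  shift [-0.028 -0.019 -0.019]
```

Emit:
jog_arm([
  [[0,0,0.03],[0,-0.05,0],-1],
  [[0,0,0.03],[0,-0.08,0],-1],
  [[0,0,0.03],[0,-0.08,0],-1],
])

```text
time: 9.2
eef_pos: [0.5924, 0.0996, 0.2138]
ee_rot: [0.562, -0.421, 0.57, 0.427]
ft_force: [-9.9, 1.8, 6.1]
width: 0.0002
```

Emit:
jog_arm([
  [[0,0,0],[0,0.3,0],-1],
  [[0,0,0],[0,0.8,0],-1],
  [[0,0,0],[0,1.4,0],-1],
  [[0,0,0],[-0.3,2.0,0],-1],
  [[0,0,0],[-0.6,2.6,0],-1],
])

```text
time: 9.62
eef_pos: [0.4937, 0.1288, 0.2395]
ee_rot: [0.563, -0.421, 0.57, 0.426]
ft_force: [-0.4, 0.3, 1.1]
width: -0.0001
```

```bash
python3 -c "
from h import *
go(-110,-27,245)
"
```

```text
t 9.62 machine mm [-97.1 -26.3 239.5] w -0.0001 F [-0.4  0.3  1.1]
 turn [ 0.011 -0.032 -0.107]  shift [-0.135  0.323 -0.018]
```

Back off further so the top camera sees the lever, then check.

Emit:
jog_arm([
  [[0,0,0],[-0.3,0.7,0],-1],
  [[0,0,0],[-0.6,1.4,0.3],-1],
  [[0,0,0],[-0.8,2.1,0.9],-1],
  [[0,0,0],[-0.8,2.7,1.5],-1],
  [[0,0,0],[-0.8,3.2,2.0],-1],
])

```text
time: 10.03
eef_pos: [0.3948, 0.2444, 0.2741]
ee_rot: [0.565, -0.421, 0.567, 0.426]
ft_force: [0.2, 0.9, -0.5]
width: 0.0001
```

Emit:
jog_arm([
  [[0,0,0],[0,0.5,0.7],-1],
  [[0,0,0],[0,1.0,1.4],-1],
  [[0,0,0],[0,1.4,2.0],-1],
  [[0,0,0],[0,1.6,2.4],-1],
  [[0,0,0],[0,1.6,2.4],-1],
])

```text
time: 10.45
eef_pos: [0.3604, 0.3609, 0.2757]
ee_rot: [0.566, -0.422, 0.563, 0.429]
ft_force: [0.5, 1.0, 0.8]
width: -0.0005
```

```bash
python3 - <<'E'
from fit import *
go(0,0,240)
for n in ("top","scene"):
    f=optics.grab_frame(n)[:,:,::-1].copy(); cv2.imwrite(f"pics/{n}5.png",f)
    fit(f,n,mt if n=="top" else msc,sel0=-.16,sh0=.15,out=f"pics/{n}5c.png")
    a=cv2.imread(f"pics/{n}0.png")
E
```

```text
t 10.45 machine mm [-290.8  158.5  275.7] w -0.0005 F [0.5 1.  0.8]
 turn [ 0.074  0.097 -0.057]  shift [ 0.809 -7.243 -4.028]
top [ 0.5936  0.1247 -0.2927] sel -0.15 sh 0.189 -0.934
scene [ 0.5965  0.1292 -0.28  ] sel -0.18 sh 0.204 -0.793
```

View pics/top5.png

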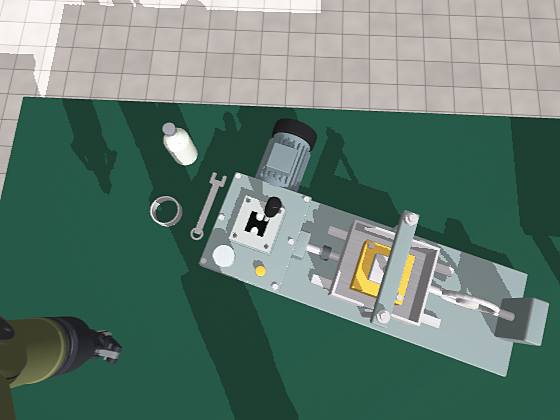

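View pics/top5c.png

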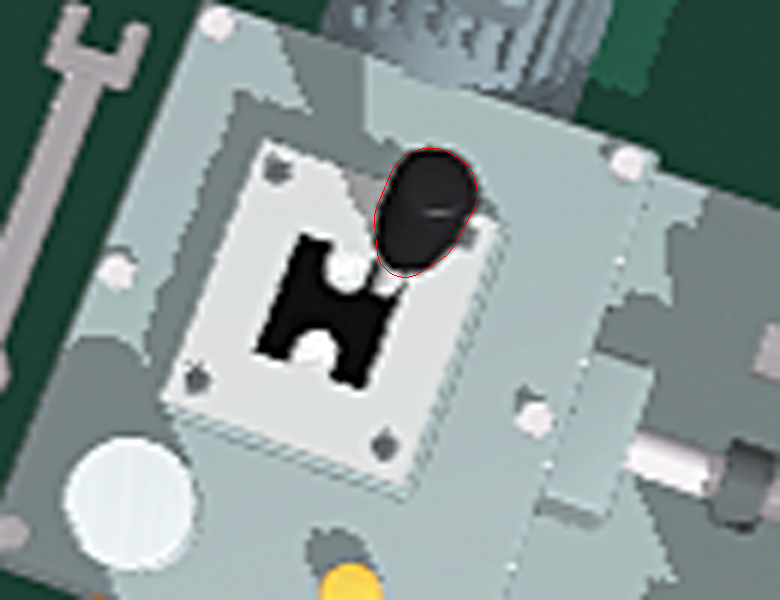

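View pics/scene5c.png

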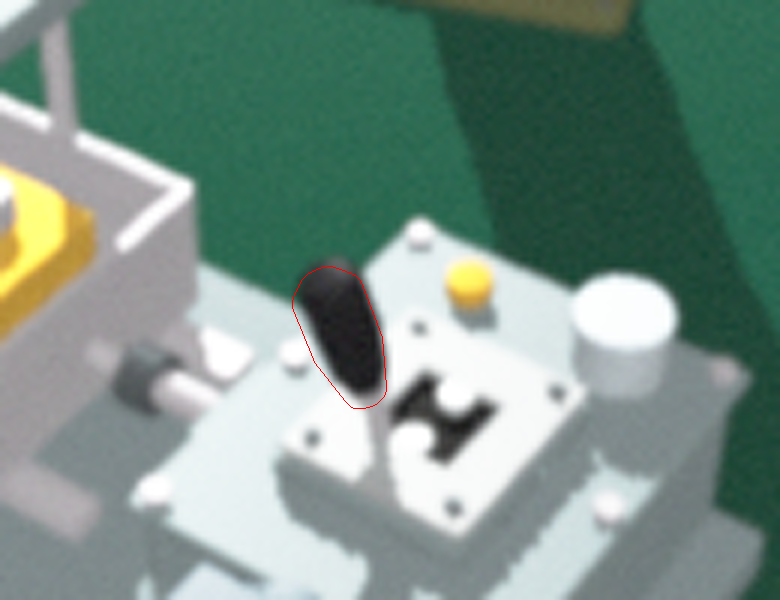

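```bash
python3 -c "
from workcell import r
print(r.get_state()['dq'].round(3) if hasattr(r.get_state()['dq'],'round') else r.get_state()['dq']); print(r.close_job())"
```

```text
[ 0.032 -0.008  0.023  0.031  0.002  0.01   0.   ]
the job is handed in; nothing more can be done
None
```

The gear lever is fully home in the far right slot, and I have handed the job in at about 10.6 s; no verdict was reported. With the fingers shut, I pushed it to neutral, then across from the left, then forward from the near side.

- **Pushing force:** about 4–6 N of total wrist force was enough to move it. At the end stop I let the force rise to about 12 N, and the lever hardly moved any further. I never pinched it.
- **Lever position:** the last fits to the camera images gave `gear_select` -0.15 and `gear_shift` 0.189 (top camera), and -0.18 and 0.204 (scene camera). The two cameras differ by about 0.015–0.03 rad. The scene fit was visibly looser, because its view of the machine is a few millimetres off.
- **Why I take it as home:** the rod is seen in the far right slot. The push distance of about 31 mm from neutral and the firm stop both match the slot's end.
- **Surroundings:** by eye in the last pictures, the tin, spanner, cutter and bottle are where they were. The arm is clear of everything.

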